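# Release a welded test specimen and hold it up for inspection

### The arm

A 7-joint arm with a two-finger parallel gripper is mounted at the origin on the work surface. World frame = base frame: x ahead of the robot, y to its left, z up, the work surface at z = 0. Lengths are in mm, angles in rad, forces in N, time in s.
With the tool pointing down it reaches from about 400 to 900 mm from the base axis. Payload 5.5 kg.
Tool frame: the origin (TCP) lies midway between the tips of the shut fingers; the grasp point (between the pads) lies 19 mm behind it (ctrl.hold_point_z is the distance from the TCP to the grasp point, in mm); z points along the fingers, y is the line along which they close (so a half turn about z gives the same grasp; the last joint's range is limited). The gripper opens to 85 mm and grips with 20 to 120 N. Pads are 22 mm wide; open, the fingers measure 114 mm over their backs; the gripper's body (76 mm by 85 mm) begins 54 mm behind the grasp point. The pads swing forward as they close: fully open they stand 13 mm farther back than shut.
Start: joints at [-1.081, 0.501, -0.427, 1.55, 0.221, 1.138, -0.21], TCP at [146.121, 633.363, 231.31] pointing down, gripper open.
Joint ranges: [-2.88, 2.88], [-0.31, 2.03], [-1.54, 1.56], [0.2, 2.42], [-1.41, 4.55], [0.19, 2.02], [-2.57, 2.57]. Speed limits (rad/s): [2.57, 2.57, 3.14, 3.14, 3.14, 3.14, 3.14].

### API

Orientations are given as a unit quaternion [x, y, z, w].
In Python, from cell import ctrl gives the robot as it stands. Calls block until the motion is done:
- ctrl.move_ptp(position, orientation): joint-space move of the TCP to a pose.
- ctrl.line_to(position, frame=None, v=150): straight line of the TCP; frame=None keeps the orientation; v is the mean speed in mm/s.
- ctrl.movej(angles): joint-space move.
- ctrl.command_gripper(opening, newtons=None): finger opening in mm; newtons is the grip in N (None keeps the last); returns when the fingers have stopped.
- ctrl.sleep(seconds).
- ctrl.solve_ik(position, orientation): joint angles nearest the present ones, or None.
- ctrl.get_obs(): the state.
- ctrl.snapshot(name): name is "scene" or "side" or "wrist"; returns the picture (400x640x3 uint8, red, green, blue); there is no depth.
- ctrl.camera_model(name): a dict with "intrinsics" (3x3 intrinsics, pixels), "T" (4x4, takes a point from camera to world coordinates). Camera axes: x right, y down, z forward; pixel columns grow to the right and rows downward; lengths in mm; the calibration is good to about 2 mm. The wrist camera is an equidistant fisheye: a pixel r from the principal point sees the ray r / f radians off the axis. A picture is of the moment at which its call begins: read the wrist's pose just before it. camera_model takes no time and is no camera call; for the wrist camera it gives the pose at the moment of the call.
A pose or a line that the arm cannot do raises ctrl.PlanningError and nothing moves.
- ctrl.job_done(): hands the job in; it is judged then, once.
The state is a dict: "t": time; "joint_pos": joint angles; "dq": joint speeds; "tau": joint torques, N m; "ee_pos": TCP position; "tcp_rot": TCP orientation; "force": force on the tool from outside, world axes, zero at the start; "torque": the same for the moment, N m; "width": finger opening in mm; "gripper_force": force on a finger pad.
Only numpy, scipy, OpenCV 4.12 (cv2) and the standard library are available. Lean on these libraries where they do the work, as an engineer would, in place of code of your own. Each camera call takes 0.05 s, during which the arm holds its last target. There are 200 camera calls.

### The job

Turn the wing knob of the specimen holder clockwise, all the way past its click, so that the steel catch swings clear and stays open. Then draw the welded dog-bone specimen up out of its slot, carry it over the middle of the steel tray and tip it until the face with the weld bead looks half upward (about 45 degrees). Finish while still holding it there, still and clear of everything, with the bead at least 15 cm above the bench; leave the holder open and the other things on the bench where they are.

Things in the scene. Friction and masses are not known exactly. Their poses are not given: they have to be found in the camera images.
- holder: Grey painted steel block bolted to the bench, 70 (x) x 170 (y) x 42 (z) mm; origin at the centre of its underside on the bench, z up. The specimen stands in a slot in its top at local (0, +40) mm; slot 9.6 x 41.6 mm (x, y), its floor 10 mm and its mouth 42 mm above the bench. The knob's upright axis is at local (0, -45) mm.
- knob (a joint): Angle (rad) of the black wing knob on the holder: 0 shut, 1.2 open (end stop), growing clockwise seen from above. A spring detent resists with up to 0.25 N m from the start; let go before 0.6 it springs back towards 0, past 0.6 it snaps on to 1.2 and stays. The wing is 14 mm thick, 44 mm long, 53 to 91 mm above the bench; at 0 it lies along the holder's y.
- catch_tip (a point): Near the tip of the flat steel catch fixed under the wing, 69 mm from the knob's axis and 49.5 mm above the bench; catch 12 mm wide, 6 mm thick, ends 71 mm from the axis. At 0 it points along the holder's +y, its tip over the specimen's lower shoulder, locking it in; at 1.2 it has swung off towards the holder's +x. Axes as knob_grip's.
- knob_grip (a point): Point on the knob's axis at the height to grip, 80 mm above the bench. Its axes turn with the knob: y along the wing and the catch (towards the catch's tip), x across the wing, z up.
- specimen: Bare steel dog-bone weld specimen, about 0.25 kg, 8 mm thick (x), 115 mm long (z), upright in the slot, axes as the holder's. Ends 40 mm wide (y), 35 mm long; waist 24 mm wide, 45 mm long. Origin: centre of its lower end face; +x points out of the face with the weld bead. In the slot its foot is 10 mm, its lower shoulders 45 mm, its top 125 mm above the bench.
- upper_end (a point): Centre of the specimen's upper wide end, 97.5 mm from its lower end along its z (107.5 mm above the bench in the slot): where to grip it, across its 8 mm thickness. Axes as the specimen's.
- bead (a point): Crest of the dark weld bead, 24 mm across the middle of the waist, standing 4 mm proud of the +x face: 57.5 mm from the lower end along z and 8 mm out along +x. Axes as the specimen's.
- tray: Open bright steel tray fixed on the bench, 200 (x) x 150 (y) x 50 (z) mm, walls 3 mm, empty; origin at the centre of its underside, z up. It stands on one side of the holder, either left or right.
- case: Bystander: open yellow plastic small-parts case with dividers, 180 x 150 x 40 mm, fixed on the bench on the other side of the holder; origin at the centre of its underside.
- hammer: Bystander: hammer lying on the far side of the holder, handle along its x; leave alone.
- brush: Bystander: brush lying on the far left of the bench; leave alone.
- can: Bystander: upright can, 66 mm across, 100 mm high, on the far right of the bench; leave alone.
Not all that is in view belongs to the job. Of the things shaped like the specimen, the steel one is meant.

How it is judged (in metres and radians):
On the way, in this order (a step that is already met when the one before it is completed fails the run):
1. the knob is turned past its click (over 1.0 rad) with the specimen still seated in the slot (value of joint knob above 1 rad and z of specimen in the frame of holder below 0.016 m and horizontal distance between specimen and holder below 0.05 m), for 0.2 s.
2. the specimen is drawn up clear of the slot, catch still open (value of joint knob above 1 rad and z of specimen in the frame of holder above 0.05 m and contact force between the fingers and specimen above 0.5 N), for 0.2 s.
At the end, for the whole second after the job is handed in: Knob over 1.0 rad; only the gripper holds the specimen, still (under 30 mm/s, 0.2 rad/s), off tray and holder, bead 140 mm or more above the bench and within 60 mm horizontally of the tray centre, its +x 30 to 60 degrees from straight up (value of joint knob above 1 rad and height (world z) of bead above 0.14 m and horizontal distance between bead and tray below 0.06 m and angle between specimen's own x axis and vertical between 0.52 and 1.05 rad and contact force between the fingers and specimen above 0.5 N and contact force between specimen and tray below 0.1 N and contact force between specimen and holder below 0.1 N and linear speed of specimen below 0.03 m/s and angular speed of specimen below 0.2 rad/s); the arm keeps its last pose, push and grip.
It fails at once if a bystander is moved by more than 20 mm (distance of any of hammer, brush, can from where it was at the start of the episode above 0.02 m).
It also fails if it takes over 48 s, if anything falls off the work surface, if the arm or the gripper's body presses on something with over 40 N, if the wrist force passes 120 N, or if a joint passes its speed limit or range.

## Working session

There is one attempt and no reset: what is moved stays moved. The work goes in short steps, each a Python script; the robot and the scene stay as the last script left them, time stands still between calls to the robot, and variables do not carry over. Pictures are saved under pics/ and viewed, at most 10 in all, crops included, and the job is handed in when it is done.

```bash
ls; mkdir -p pics
python3 - <<'E'
from cell import ctrl
import cv2,numpy as np
a=[]
for n in("scene","side"):
    im=ctrl.snapshot(n); cv2.imwrite(f"pics/{n}0.png",im[:,:,::-1]); m=ctrl.camera_model(n); print(n,np.round(m["intrinsics"],1).tolist(),np.round(m["T"],3).tolist())
print(ctrl.get_obs(),ctrl.hold_point_z)
E
```

```text
pics
scene [[413.8, 0.0, 317.2], [0.0, 413.8, 194.0], [0.0, 0.0, 1.0]] [[-0.221, 0.758, -0.614, 1177.129], [0.975, 0.171, -0.139, 154.133], [-0.0, -0.629, -0.777, 878.115], [0.0, 0.0, 0.0, 1.0]]
side [[425.5, 0.0, 320.8], [0.0, 425.5, 200.5], [0.0, 0.0, 1.0]] [[-0.981, -0.113, 0.161, 388.722], [-0.196, 0.579, -0.791, 863.103], [-0.004, -0.807, -0.59, 708.262], [0.0, 0.0, 0.0, 1.0]]
{'t': 0.1, 'joint_pos': array([-1.08079023,  0.50175095, -0.42676297,  1.55137318,  0.22077152,
        1.1382701 , -0.21028123]), 'dq': array([ 0.00088484, -0.00226213, -0.00042763, -0.0033326 ,  0.00108317,
        0.00099295,  0.00135153]), 'tau': array([-9.86798404e-03, -5.70830262e+01, -5.83787307e+00, -2.81755239e+01,
        1.05747749e-02,  5.59637585e-03, -3.77717313e-06]), 'ee_pos': array([146.07494596, 632.72532657, 230.34954082]), 'tcp_rot': array([ 1.13149373e-01,  9.93577599e-01, -8.69756019e-04, -1.33295489e-04]), 'force': array([ 0.08826709,  0.16695704, -0.01565878]), 'torque': array([ 0.03741289,  0.03354248, -0.03653958]), 'gripper_force': 0.0, 'width': 85.30349686445751} 18.700000000000003
```

View pics/scene0.png

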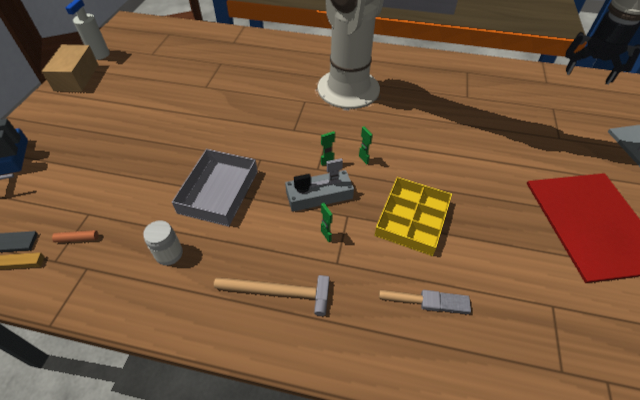

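View pics/side0.png

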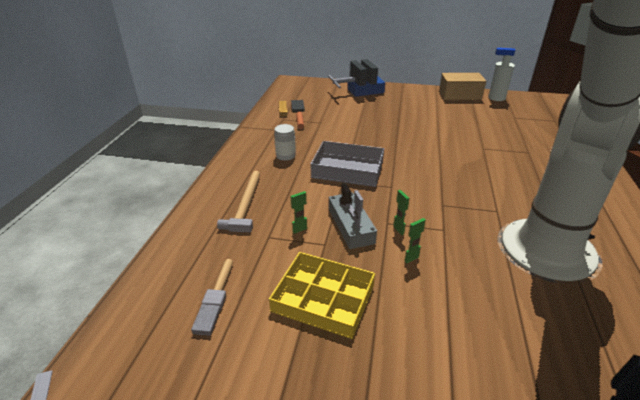

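Scene: the steel holder is at (320,190), with the black knob at (303,183) and the steel specimen at (334,172). Look-alikes are the green dog-bones at (327,148), (366,145) and (326,222), which I'm rejecting because only the one in the slot is steel. The tray is on the -y side at (215,187) and the case is at (415,215). I'll check this choice in a close crop.

```bash
python3 - <<'E'
import cv2,numpy as np
a=cv2.imread("pics/scene0.png")[120:250,270:400]; b=cv2.imread("pics/side0.png")[170:270,280:440][:, :130]
a=cv2.resize(a,(390,390),interpolation=cv2.INTER_CUBIC);b=cv2.resize(b,(390,300),interpolation=cv2.INTER_CUBIC)
b=cv2.copyMakeBorder(b,0,90,0,0,cv2.BORDER_CONSTANT)
cv2.imwrite("pics/crop1.png",np.hstack([a,b]))
E
cat > h.py <<'E'
import numpy as np,cv2
from cell import ctrl
def ray(n,u,v,m=None):
    m=m or ctrl.camera_model(n);K=np.array(m["intrinsics"]);T=np.array(m["T"])
    x,y=(u-K[0,2])/K[0,0],(v-K[1,2])/K[1,1]
    if n=="wrist":
        r=np.hypot(x,y);s=np.sin(r)/max(r,1e-9);d=np.array([x*s,y*s,np.cos(r)])
    else: d=np.array([x,y,1.])
    return T[:3,3],T[:3,:3]@(d/np.linalg.norm(d))
def onz(n,u,v,z,m=None):
    o,d=ray(n,u,v,m);return o+d*(z-o[2])/d[2]
def tri(rs):
    A=sum(np.eye(3)-np.outer(d,d) for o,d in rs);b=sum((np.eye(3)-np.outer(d,d))@o for o,d in rs);return np.linalg.solve(A,b)
def proj(m,p):
    K=np.array(m["intrinsics"]);T=np.array(m["T"]);q=T[:3,:3].T@(np.asarray(p)-T[:3,3]);r=np.arctan2(np.hypot(q[0],q[1]),q[2]);e=q[:2]/np.hypot(q[0],q[1])*r
    return K[0,0]*e[0]+K[0,2],K[1,1]*e[1]+K[1,2]
E
```

```text
(no output)
```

View pics/crop1.png

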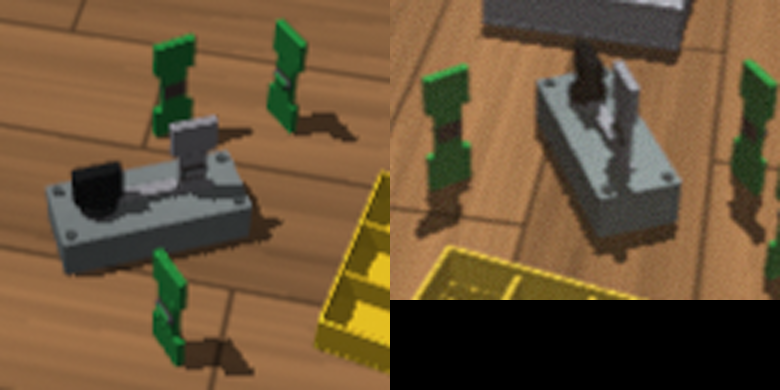

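The crop shows the steel specimen in the slot at crop (193,150), the black knob at (97,190), and the pale catch between them. The green ones are only look-alikes standing nearby.

Run:
```python
from h import *
np.set_printoptions(precision=1,suppress=True)
c=lambda u,v:(270+u/3,120+v/3)
P=[onz("scene",*c(*p),42) for p in((48,190),(65,243),(250,209),(230,154))]
for p in P:print(p)
print([np.linalg.norm(P[i]-P[(i+1)%4]) for i in range(4)],sum(P)/4)
d=(P[2]+P[3]-P[0]-P[1]);print("yaw of y",np.degrees(np.arctan2(-d[0],d[1])))
print("spec top",onz("scene",*c(193,121),125),"knob top",onz("scene",*c(97,168),91))
b=lambda u,v:(280+(u-390)/3,170+v/3)
print("side: spec top",onz("side",*b(626,75),125),"knob top",onz("side",*b(588,43),91))
# tray: rim via scene at z=50, rough
T=[onz("scene",*p,50) for p in((209,151),(257,160),(222,223),(175,207))];print(T,sum(T)/4)
for n,p in dict(g1=(327,165),g2=(366,162),g3=(328,240)).items():print(n,onz("scene",*p,0))
```

```text
[499.7 -84.3  42. ]
[554.  -54.2  42. ]
[481.8  93.7  42. ]
[421.9  65.2  42. ]
[np.float64(62.021590146542515), np.float64(164.605860134671), np.float64(66.34339527349537), np.float64(168.5541466031178)] [489.4   5.1  42. ]
yaw of y 26.74740117046108
spec top [467.2  37.3 125. ] knob top [506.7 -36.4  91. ]
side: spec top [463.9  42.8 125. ] knob top [506.5 -46.1  91. ]
[array([ 438.7, -325.1,   50. ]), array([ 442.3, -182.6,   50. ]), array([ 663.2, -200.2,   50. ]), array([ 643.1, -333. ,   50. ])] [ 546.8 -260.2   50. ]
g1 [372.2   0.9  -0. ]
g2 [335.5 109.2   0. ]
g3 [622.5  56.2   0. ]
```

```bash
cat >> h.py <<'E'
from scipy.spatial.transform import Rotation as R
def down(deg,s=1):   # tool y along s*(cos,sin)
    a=np.radians(deg);y=s*np.array([np.cos(a),np.sin(a),0]);z=np.array([0,0,-1.]);return np.c_[np.cross(y,z),y,z]
q=lambda M:R.from_matrix(M).as_quat()
E
python3 - <<'E'
from h import *
np.set_printoptions(precision=2,suppress=True)
for s in(1,-1):
  for n,p,y in(("look",(488,3,300),27),("knob",(508,-37,61),27),("open",(508,-37,61),27-70),("spec",(470,39,88),27)):
    print(s,n,ctrl.solve_ik(p,q(down(y,s))))
T=np.array(ctrl.camera_model("wrist")["T"]);o=ctrl.get_obs();Rt=R.from_quat(o["tcp_rot"]).as_matrix()
print("cam in tool",Rt.T@(T[:3,3]-o["ee_pos"]),Rt.T@T[:3,2])
E
```

```text
1 look [-0.2   0.11  0.15  1.88 -0.02  1.15  0.43]
1 knob [-0.07  0.47  0.11  2.04 -0.08  0.64  0.56]
1 open [-0.21  0.48  0.28  2.04 -0.22  0.64 -0.54]
1 spec [-0.18  0.37  0.04  2.11 -0.03  0.66  0.35]
-1 look [-1.2   0.32  1.38  1.9  -0.34  1.2  -2.37]
-1 knob [-0.82  0.81  1.13  2.06 -0.96  0.93 -1.81]
-1 open [ 0.18  0.48 -0.19  2.03  0.15  0.65  2.28]
-1 spec [-1.11  0.89  1.35  2.14 -1.05  1.07 -1.86]
cam in tool [  79.49    0.66 -141.68] [-0.31  0.    0.95]
```

Run:
```python
from h import *
ctrl.move_ptp((492,-5,250),q(down(27)))
m=ctrl.camera_model("wrist");im=ctrl.snapshot("wrist");cv2.imwrite("pics/w1.png",im[:,:,::-1])
import json;json.dump({k:np.array(v).tolist() for k,v in m.items() if k in("intrinsics","T")},open("w1.json","w"))
print(ctrl.get_obs()["t"],np.round(m["intrinsics"],1).tolist())
for p in((488,3,42),(508,-37,91),(470,39,125)):print(np.round(proj(m,p),1))
```

```text
2.725 [[309.7, 0.0, 321.3], [0.0, 309.7, 201.5], [0.0, 0.0, 1.0]]
[321.1 168. ]
[320.6 219.8]
[321.5 141.8]
```

View pics/w1.png

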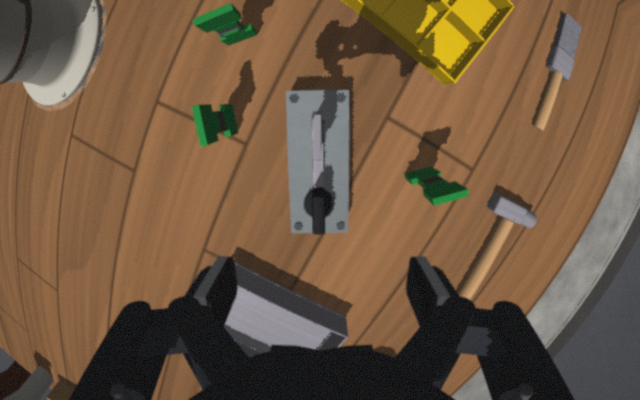

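The wrist view shows the holder's top corners at about (287,92), (349,90), (350,232), (292,234). The specimen's top edge is at about (317,115–180) and the knob at (319,210).

Run:
```python
from h import *
import json
np.set_printoptions(precision=1,suppress=True)
m=json.load(open("w1.json"))
P=[onz("wrist",*p,42,m) for p in((287,92),(349,90),(350,232),(292,234))]
for p in P:print(p)
print([np.linalg.norm(P[i]-P[(i+1)%4]) for i in range(4)]);c=sum(P)/4
d=P[0]+P[1]-P[2]-P[3];print(c,np.degrees(np.arctan2(-d[0],d[1])))
im=cv2.imread("pics/w1.png")
cv2.imwrite("pics/w1c.png",cv2.resize(im[80:245,275:365],(327,600),interpolation=cv2.INTER_CUBIC))
```

```text
[414.4  63.4  42. ]
[474.7  96.7  42. ]
[556.1 -51.8  42. ]
[493.7 -86.9  42. ]
[np.float64(68.84255312769672), np.float64(169.33809737790386), np.float64(71.59978252270355), np.float64(169.91540748689528)]
[484.7   5.3  42. ] 28.29297667271714
```

View pics/w1c.png

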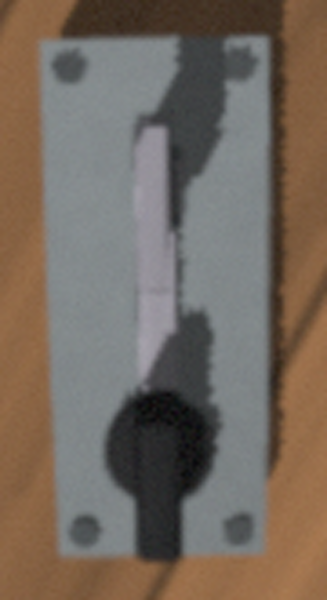

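The crop shows the specimen's top edge at full-image (316.7, 115–160). The wing's near end is at (318.7,233), and the catch runs up between them. I'll check both against the holder fit, then grip the knob.

Run:
```python
from h import *
import json
np.set_printoptions(precision=1,suppress=True)
m=json.load(open("w1.json"))
f=lambda u,v,z:onz("wrist",275+u/3.633,80+v/3.636,z,m)
a,b=f(152,127,125),f(150,290,125);print("spec",a,b,np.linalg.norm(a-b),(a+b)/2,"yaw",np.degrees(np.arctan2(-(a-b)[0],(a-b)[1])))
e=f(159,558,91);t=np.radians(28.3);print("knob from wing end",e+22*np.array([-np.sin(t),np.cos(t),0]), "fit",506,-34.3)
K=np.array([506,-34.3])
ctrl.move_ptp((*K,130),q(down(28.3)))
ctrl.line_to((*K,64),v=80)
o=ctrl.get_obs();print(o["t"],o["ee_pos"],o["force"])
ctrl.command_gripper(0,40)
o=ctrl.get_obs();print(o["t"],o["width"],o["gripper_force"],o["ee_pos"],o["force"],o["joint_pos"])
```

```text
spec [455.9  57.9 125. ] [473.2  22.8 125. ] 39.08016903514176 [464.5  40.4 125. ] yaw 26.34205222720313
knob from wing end [502.9 -32.3  91. ] fit 506 -34.3
4.2667 [506.4 -34.3  64.4] [0.1 0.1 0.5]
4.9167 13.314526790488891 40.711074471473694 [504.8 -35.   64.2] [-3.9 -2.1  6. ] [-0.1  0.5  0.1  2.  -0.1  0.6  0.6]
```

Run:
```python
from h import *
np.set_printoptions(precision=2,suppress=True)
j0=np.array(ctrl.get_obs()["joint_pos"])
for k in(.3,.6,.9,1.2):
    j=j0.copy();j[6]-=k;ctrl.movej(j)
    o=ctrl.get_obs();M=R.from_quat(o["tcp_rot"]).as_matrix()
    print(o["t"],np.degrees(np.arctan2(M[1,1],M[0,1])),o["ee_pos"],o["force"],o["torque"],o["width"])
    if np.linalg.norm(o["force"])>35:break
cv2.imwrite("pics/w2.png",ctrl.snapshot("scene")[120:250,270:400][:,:,::-1].repeat(4,0).repeat(4,1))
```

```text
5.3083 11.271582653645035 [504.87 -34.94  64.26] [ 0.26 -0.34  0.11] [ 0.04 -0.23  0.16] 13.355870211194
5.7 -5.832472050631012 [505.05 -34.99  64.25] [ 1.13  1.1  -1.55] [ 0.06 -0.51  0.03] 13.325100726043544
6.0917 -22.996604272242315 [505.22 -35.02  64.26] [ 2.05  0.25 -2.18] [-0.02 -0.76 -0.15] 13.64356016119915
6.4833 -40.17319769160714 [505.37 -35.14  64.27] [ 3.51 -1.   -3.94] [-0.14 -1.09 -0.18] 13.214441069095807
```

View pics/w2.png

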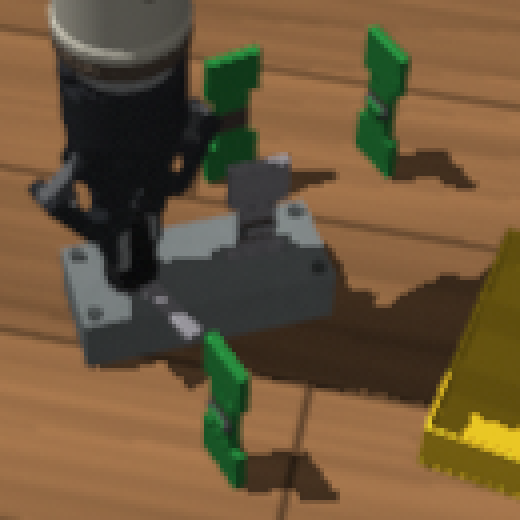

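The knob has turned 1.195 rad. The catch now points towards the camera at crop (185,320), the specimen is still seated, and its bead line is on the visible +x face at (258,225). Next I'll release the knob and move to the specimen.

Run:
```python
from h import *
import json
np.set_printoptions(precision=2,suppress=True)
ctrl.command_gripper(60)
p=ctrl.get_obs()["ee_pos"];ctrl.line_to((p[0],p[1],190),v=120)
ctrl.move_ptp((465,40,200),q(down(28)))
m=ctrl.camera_model("wrist");im=ctrl.snapshot("wrist")
json.dump({k:np.array(v).tolist() for k,v in m.items() if k in("intrinsics","T")},open("w3.json","w"))
u,v=map(int,proj(m,(465,40,125)));print(u,v,ctrl.get_obs()["t"])
x0,y0=u-75,max(0,v-60);print(x0,y0)
cv2.imwrite("pics/w3.png",cv2.resize(im[y0:y0+140,x0:x0+150,::-1],None,fx=4,fy=4,interpolation=cv2.INTER_CUBIC))
for p in((444.6+20-9.4,40+17.7,125),(465+9.4,40-17.7,125)):print(np.array(proj(m,p))-(x0,y0))
```

```text
322 214 9.2167
247 154
[74.63 33.87]
[75.12 84.65]
```

View pics/w3.png

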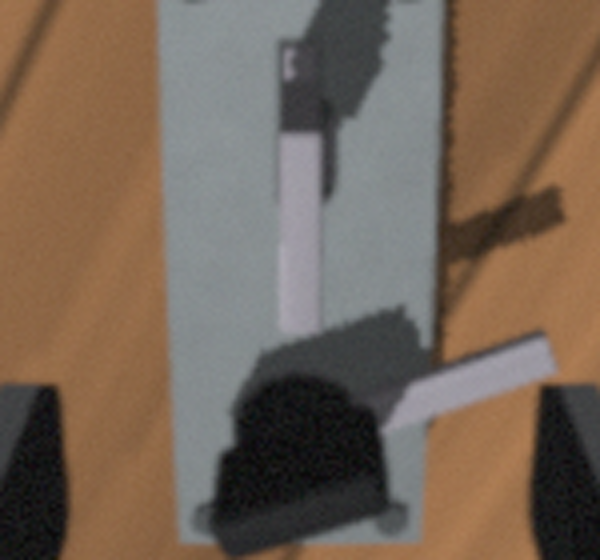

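The catch stays open, pointing towards +x at crop (480,385). The specimen's top edge is at crop x=301, y=132–330, within about 1–2 px of prediction. Gripping and drawing it up.

Run:
```python
from h import *
np.set_printoptions(precision=2,suppress=True)
ctrl.command_gripper(40)
ctrl.line_to((465,40.5,88.5),v=100)
ctrl.command_gripper(0,60)
o=ctrl.get_obs();print(o["t"],o["width"],o["gripper_force"],o["ee_pos"],o["force"])
p=o["ee_pos"]
for dz in(15,170):
    ctrl.line_to((p[0],p[1],p[2]+dz),v=60 if dz<20 else 100)
    o=ctrl.get_obs();print(o["t"],o["width"],o["gripper_force"],o["ee_pos"],o["force"])
# final pose candidates: tool z horizontally along specimen x, tilted 45deg
s=np.sign(R.from_quat(o["tcp_rot"]).as_matrix()[:2,1]@[np.cos(.49),np.sin(.49)]);print("tool y . spec x",s)
tc=np.array([547,-260])
for yaw in range(-60,61,15):
    a=np.radians(yaw);h=np.array([np.cos(a),np.sin(a),0]);up=np.array([0,0,1.])
    sx=(h+up)/2**.5;sz=(up-h)/2**.5;M=np.c_[np.cross(sx,-sz),sx,-sz]
    bead=np.array([*tc,240]);tcp=bead-8*sx+(40-19-.3+.3)*0*sz+ (97.5-57.5)*sz-18.7*sz
    print(yaw,tcp,ctrl.solve_ik(tcp,q(M)))
```

```text
11.2 7.410282744953809 58.95992159843445 [465.24  40.45  89.05] [-1.07 -0.85  6.56]
11.6083 7.693309353600709 58.6424857378006 [465.35  40.42 104.39] [ 0.63 -0.17 -3.21]
13.3083 7.618778903364402 58.64523768424988 [464.81  40.41 258.4 ] [ 0.04 -0.16 -3.13]
tool y . spec x 1.0
-60 [ 536.64 -242.06  249.4 ] [ 0.25  0.18 -0.28  2.21  1.24  0.77 -2.02]
-45 [ 532.35 -245.35  249.4 ] [ 0.13  0.08 -0.02  2.32  1.42  0.47 -1.91]
-30 [ 529.06 -249.64  249.4 ] [ 1.55  0.17 -1.3   2.35  1.72  0.31 -1.8 ]
-15 [ 526.99 -254.64  249.4 ] [0.25 0.04 0.27 2.37 4.54 0.19 1.92]
0 [ 526.28 -260.    249.4 ] [ 1.3   0.15 -0.65  2.27 -1.3   0.39  1.84]
15 [ 526.99 -265.36  249.4 ] [ 1.38  0.27 -0.64  2.14 -1.02  0.6   1.86]
30 [ 529.06 -270.36  249.4 ] [ 0.2   0.42  0.81  2.02 -1.24  1.2   2.22]
45 [ 532.35 -274.65  249.4 ] [ 0.45  0.48  0.54  1.85 -1.07  1.31  2.28]
60 [ 536.64 -277.94  249.4 ] [ 0.53  0.58  0.43  1.66 -0.94  1.46  2.35]
```

Run:
```python
from h import *
np.set_printoptions(precision=2,suppress=True)
T=[onz("side",*p,50) for p in((322,143),(384,148),(376,187),(311,177))];c=sum(T)/4;print("tray side",c,[np.linalg.norm(T[i]-T[i-1]) for i in range(4)])
tc=(c[:2]+[547,-260])/2
a=np.radians(-60);h=np.array([np.cos(a),np.sin(a),0]);up=np.array([0,0,1.])
sx=(h+up)/2**.5;sz=(up-h)/2**.5;M=np.c_[np.cross(sx,-sz),sx,-sz]
tcp=np.array([*tc,230])-8*sx+21.3*sz
pre=down(-60)
jp=ctrl.solve_ik((*tcp[:2],300),q(pre));print(tcp,jp,ctrl.solve_ik(tcp,q(M)))
ctrl.move_ptp((*tcp[:2],300),q(pre))
o=ctrl.get_obs();print(o["t"],o["width"],o["joint_pos"],ctrl.solve_ik(tcp,q(M)))
ctrl.move_ptp(tcp,q(M));ctrl.sleep(.5)
o=ctrl.get_obs();print(o["t"],o["width"],o["gripper_force"],o["ee_pos"],o["joint_pos"])
Mt=R.from_quat(o["tcp_rot"]).as_matrix();print("x from up",np.degrees(np.arccos(Mt[2,1])),"bead",o["ee_pos"]+8*Mt[:,1]+21.3*Mt[:,2])
s=ctrl.snapshot("scene")[80:280,140:390];d=ctrl.snapshot("side")[60:260,230:480]
cv2.imwrite("pics/end.png",cv2.resize(np.hstack([s,d])[:,:,::-1],(800,320),interpolation=cv2.INTER_CUBIC))
```

```text
tray side [ 525.51 -223.     50.  ] [np.float64(202.58626239620338), np.float64(198.11970100273143), np.float64(222.44134904883128), np.float64(186.06807958990157)]
[ 525.9  -223.56  239.4 ] [ 0.13  0.27  0.27  1.69 -0.08  1.19 -0.62] [ 0.24  0.18 -0.32  2.24  1.26  0.79 -2.08]
14.375 7.490718020149798 [ 0.13  0.27  0.27  1.69 -0.08  1.19 -0.62] [-0.14  0.17  0.09  2.25  1.21  0.72 -2.06]
16.1667 7.227159623694623 58.75352919101715 [ 525.87 -223.73  239.39] [-0.14  0.17  0.09  2.25  1.21  0.72 -2.06]
x from up 45.002461301099366 bead [ 536.22 -241.67  229.98]
```

View pics/end.png

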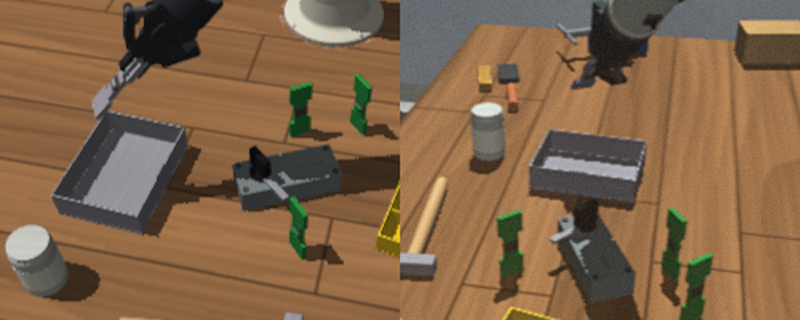

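The end view shows the specimen tilted in the gripper with its bright bead face up, at crop (115,90). The knob is open and nothing is disturbed. My two tray estimates disagree by about 40 mm, so I'll re-measure the tray from its rim corners, scene crop (112,113), (188,125), (140,214), (55,192) and side crop (545,131), (647,142), (637,183), (531,164).

Run:
```python
from h import *
np.set_printoptions(precision=1,suppress=True)
S=[(140+u/1.6,80+v/1.6) for u,v in((112,113),(188,125),(140,214),(55,192))]
D=[(230+(u-400)/1.6,60+v/1.6) for u,v in((545,131),(647,142),(637,183),(531,164))]
for n,C in(("scene",S),("side",D)):
    T=[onz(n,*p,50) for p in C];print(n,T,sum(T)/4,np.array([np.linalg.norm(T[i]-T[i-1]) for i in range(4)]))
# floor brightness mask in the initial scene view
im=cv2.imread("pics/scene0.png")
for n,z in(("scene",3),("side",3)):
    h=cv2.cvtColor(cv2.imread(f"pics/{n}0.png"),cv2.COLOR_BGR2HSV)
    m=((h[...,1]<70)&(h[...,2]>40)).astype(np.uint8)
    box=(170,150,95,80) if n=="scene" else (305,135,85,58)
    k=np.zeros_like(m);x,y,w,hh=box;k[y:y+hh,x:x+w]=m[y:y+hh,x:x+w]
    N,l,st,ce=cv2.connectedComponentsWithStats(k);i=1+st[1:,4].argmax();print(n,st[i],ce[i],onz(n,*ce[i],25))
    print(cv2.boxPoints(cv2.minAreaRect(cv2.findContours((l==i).astype(np.uint8),0,1)[0][0])))
```

```text
scene [array([ 436.7, -322.9,   50. ]), array([ 435.1, -183.5,   50. ]), array([ 633.8, -197. ,   50. ]), array([ 622.7, -344.2,   50. ])] [ 532.1 -261.9   50. ] [187.2 139.4 199.2 147.7]
side [array([ 631.3, -333.3,   50. ]), array([ 425.9, -327.1,   50. ]), array([ 431.8, -174.3,   50. ]), array([ 631.7, -202.4,   50. ])] [ 530.2 -259.3   50. ] [131.  205.5 152.8 201.8]
scene [ 172  150   85   77 4259] [215.6 186.9] [ 540.  -270.4   25. ]
[[168.3 207.9]
 [207.1 134.3]
 [261.8 163.1]
 [223.1 236.7]]
side [ 311  141   73   46 2605] [347.3 163.1] [ 532.7 -260.2   25. ]
[[308.9 177.7]
 [314.2 138.4]
 [383.7 147.6]
 [378.5 186.9]]
```

Both views now agree: the tray centre is about (532,-261), with sides of the right size. I'll shift the bead there and hand in.

Run:
```python
from h import *
p=ctrl.get_obs()["ee_pos"]
ctrl.line_to((p[0]-4,p[1]-19,p[2]),v=40);ctrl.sleep(1)
o=ctrl.get_obs();M=R.from_quat(o["tcp_rot"]).as_matrix()
print(o["t"],o["ee_pos"]+8*M[:,1]+21.3*M[:,2],np.degrees(np.arccos(M[2,1])),o["width"],o["gripper_force"],abs(o["dq"]).max())
print(ctrl.job_done())
```

```text
17.9 [ 532.23359359 -260.55256648  229.97268404] 45.00101123882915 7.361859198787573 58.752429485321045 0.001788611710724256
the job is handed in; nothing more can be done
None
```

The job is handed in at 17.9 s: the knob was turned about 1.2 rad and stayed open, and the specimen is held still over the tray centre with its bead face at 45° and, from the arm's pose, the bead about 230 mm above the bench; the judge's verdict was not shown.

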